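# Slide the catch tray home under the bench block

### The job

On the metalworker's bench, slide the narrow steel catch tray into the bay under the dark steel bench block, its pull plate staying outside, until it is fully home against the stop at the back, and let go. Leave the wide tray where it is.

Things in the scene. Friction and masses are not known exactly. Their poses are not given: they have to be found in the camera images.
- catch_tray: Narrow catch tray: loose empty pan of bare steel, 100 mm long (x), 70 wide (y), 24 high, 0.15 to 0.4 kg, flat on the bench to the right (-y) of the bench block. Origin: centre of its underside. An upright pull plate on its -x end (the end away from the block), x = -50 to -84 mm, y = 0, 10 mm thick (y), 80 mm high, is gripped across its thickness. Slides on the bench; droops if lifted by the plate.
- wide_tray: Wide tray, to be left alone: like the catch tray (same steel, length, height and pull plate) but 110 mm wide (y), too wide for the bay, with brass blanks in it. Loose. Origin: centre of its underside, x away from its pull plate. Lies beside the catch tray, either nearer to or farther from the robot, their centres about 0.17 m apart.
- bench_block: Bench block: fixed dark steel, 118 mm deep (x), 110 wide (y), top 50 mm above the bench, a bar on top rising to 62. Origin: centre of its underside. The bay under it opens to its -x, towards the trays (the robot's right, give or take 12 degrees). With the catch tray home, its origin is at x = -7 mm, y about 0 here, x axes parallel, the pull plate outside the mouth.
- bay_mouth (a point): Middle of the bay's mouth at bench level, axes as the block's (x inwards; block x = -59 mm). The bay is 82 mm wide (y), 36 high, has no floor but the bench, and ends at a rigid stop 102 mm in. From the mouth's sides two fixed guide cheeks, 22 mm high, 4 thick, flare 38 mm outwards (-x) to about 124 mm apart, and steer the tray in.
Mind the look-alikes: they are no part of the job. Leave any blue or red look-alike of the catch_tray alone.

How it is judged:
By the outcome, as a careful person would: the job done as asked, in the order asked, and still so for the second after the job is handed in, with the robot touching nothing.
It also fails if it takes over 38 s, if anything falls off the work surface, if the arm or the gripper's body presses on something with over 40 N, if the wrist force passes 120 N, or if a joint passes its speed limit or range.

### The arm

A 6-joint arm with a two-finger parallel gripper is mounted at the origin on the work surface. World frame = base frame: x ahead of the robot, y to its left, z up, the work surface at z = 0. Lengths are in m, angles in rad, forces in N, time in s.
With the tool pointing down it reaches from about 0.25 to 0.725 m from the base axis. Payload 4 kg.
Tool frame: the origin (TCP) lies on the centre line of the jaws, within the pads' length; the fingertips stand 22 mm ahead of it and the grasp point (between the pads) lies 3 mm ahead of it; z points along the fingers, y is the line along which they close (so a half turn about z gives the same grasp; the last joint's range is limited). The gripper opens to 85 mm and grips with 20 to 120 N. Pads are 22 mm wide; open, the fingers measure 114 mm over their backs; the gripper's body (76 mm by 85 mm) begins 54 mm behind the grasp point. The pads swing forward as they close: fully open they stand 13 mm farther back than shut.
Start: joints at [1.248, 0.241, 0.005, 1.335, 0, 1.571], TCP at [0.159, 0.474, 0.253] pointing down, gripper open.
Joint ranges: [-2.72, 2.72], [-1.05, 1.87], [-1.09, 1.28], [-1.99, 2.15], [-1.42, 1.44], [-3.14, 3.14]. Speed limits (rad/s): [2.79, 2.79, 3.14, 3.14, 3.14, 3.14].

### API

Orientations are given as a unit quaternion [x, y, z, w].
In Python, from workcell import bot gives the robot as it stands.
- The arm moves only by the shell command python3 -m inch 'ROWS'. ROWS is JSON, one flat list of numbers, 7 for each row, row after row: the shift along the world's x, y, z in mm, then the turn, a rotation vector about the world's x, y, z in rad, then the opening in per cent of the stroke, from 0 (shut) to 100 (fully open). A call has 1 to 8 rows; each row is the pose to reach, as a shift and turn from the pose commanded when the call began; what a row does not reach only later rows make up. A row lasts 1/12 s, in which the tool goes at most 41.7 mm and 7.16 degrees, less where a joint would pass 70% of its speed; a pose out of reach is approached as far as the arm can. A call with a gripper value outside its range is refused whole. The fingers move at their own pace and stop on an object; the grip force is fixed at half the most. Time passes only in rows, so rows that repeat a pose let the fingers close. It gives the time, the measured TCP pose, the force, the opening and the grip force at its end, in the units of the state.
- bot.get_obs(): the state, without advancing time (a new reading comes with each control period).
- bot.camera(name): name is "scene" or "side" or "wrist"; returns the picture (384x512x3 uint8, blue, green, red); there is no depth.
- bot.camera_info(name): a dict with "intrinsics" (3x3 intrinsics, pixels), "distortion" ([k1, k2, p1, p2, k3] as OpenCV has them; the pictures are not rectified), "camera_from_world" (4x4, takes a point from world to camera coordinates); the wrist camera has in their place "hand_eye" (4x4, takes a point from camera to tool coordinates, whose origin is the TCP and whose axes are the flange's). Camera axes: x right, y down, z forward; pixel columns grow to the right and rows downward; lengths in m; the calibration is good to about 2 mm. A picture is of the moment at which its call begins: read the wrist's pose just before it. camera_info takes no time and is no camera call.
- bot.job_done(): hands the job in; it is judged then, once.
Trained networks look in the newest picture that a camera, given by its name, has taken for a name from the list of things; names that differ only in an ending like _2 or _b are one class to them, and where a whole thing is asked for, a point or a joint stands for the part that bears it (a point fixed in the world has none). Each returns a list of dicts, best first, with "confidence" (0 to 1); they miss things now and then, are a little off and sometimes report something else, mostly with a low value. They report only what shows in the picture. A call takes as long as a camera call. They do not tell look-alikes from the thing itself.
- bot.silhouettes(camera, target): "mask" (384x512 bool, what is visible of it) and "uv" ([column, row] in pixels, amid what is visible of it).
- bot.spot_point(camera, target): "uv" ([column, row] in pixels: a listed point, or the origin of a listed thing).
The state is a dict: "clock": time; "joint_pos": joint angles; "joint_vel": joint speeds; "tau": joint torques, N m; "eef_pos": TCP position; "tool_rot": TCP orientation; "ft_force": force on the tool from outside, world axes, zero at the start; "ft_torque": the same for the moment, N m; "grip_width": finger opening in m; "grasp_force": force on a finger pad.
Only numpy, scipy, OpenCV 4.12 (cv2) and the standard library are available. Lean on these libraries where they do the work, as an engineer would, in place of code of your own. Each camera call takes 0.05 s, during which the arm holds its last target. There are 200 camera calls.

## Working session

There is one attempt and no reset: what is moved stays moved. The work goes in short steps, Python scripts to look and compute and a shell command to move; the robot and the scene stay as the last step left them, time stands still between calls to the robot, and variables do not carry over. Pictures are saved under pics/ and viewed, at most 10 in all, crops included, and the job is handed in when it is done.

```bash
mkdir -p pics; ls; cat > h.py <<'E'
import numpy as np, cv2
from workcell import bot
from scipy.spatial.transform import Rotation as R
def cam(name):
    i=bot.camera_info(name);K=np.array(i["intrinsics"]);D=np.array(i["distortion"])
    if "camera_from_world" in i: T=np.array(i["camera_from_world"])
    else:
        o=bot.get_obs();W=np.eye(4);W[:3,:3]=R.from_quat(o["tool_rot"]).as_matrix();W[:3,3]=o["eef_pos"]
        T=np.linalg.inv(W@np.array(i["hand_eye"]))
    return K,D,T
def ground(name,uv,z=0.0):
    K,D,T=cam(name);p=cv2.undistortPoints(np.array(uv,float).reshape(-1,1,2),K,D).reshape(-1,2)
    d=np.c_[p,np.ones(len(p))]@T[:3,:3];c=-T[:3,:3].T@T[:3,3]
    return c+d*((z-c[2])/d[:,2])[:,None]
def proj(name,P):
    K,D,T=cam(name);return cv2.projectPoints(np.array(P,float).reshape(-1,3),cv2.Rodrigues(T[:3,:3])[0],T[:3,3],K,D)[0].reshape(-1,2)
E
python3 - <<'E'
from h import *
ims=[]
for n in("scene","side"):
    im=bot.camera(n).copy()
    cv2.imwrite(f"pics/{n}0.png",im)
    for t in("catch_tray","wide_tray","bench_block","bay_mouth"):
        r=bot.spot_point(n,t)
        for d in r[:3]: print(n,t,np.round(d["uv"]),round(d["confidence"],2),ground(n,d["uv"]).round(3))
    for t in("catch_tray","wide_tray","bench_block"):
        for d in bot.silhouettes(n,t)[:3]:
            m=d["mask"];rr=cv2.minAreaRect(np.argwhere(m)[:,::-1].astype(np.float32));print(n,t,"mask",m.sum(),d["uv"],round(d["confidence"],2))
    ims.append(im)
cv2.imwrite("pics/both.png",cv2.resize(np.vstack(ims),(400,600)))
E
```

```text
pics
scene catch_tray [192. 164.] 0.97 [[ 0.223 -0.277  0.   ]]
scene catch_tray [145. 321.] 0.95 [[ 0.636 -0.54   0.   ]]
scene catch_tray [155. 208.] 0.79 [[ 0.329 -0.425  0.   ]]
scene wide_tray [289. 266.] 0.77 [[ 0.643 -0.14   0.   ]]
scene bench_block [383. 180.] 0.76 [[0.503 0.24  0.   ]]
scene catch_tray mask 898 [191.7, 161.2] 0.97
scene catch_tray mask 949 [156.1, 203.4] 0.7
scene catch_tray mask 660 [368.1, 124.7] 0.68
scene bench_block mask 1505 [384.6, 175.3] 0.75
side catch_tray [416. 238.] 0.97 [[ 0.623 -0.549  0.   ]]
side catch_tray [269. 196.] 0.96 [[ 0.451 -0.17   0.   ]]
side catch_tray [243. 266.] 0.7 [[ 0.232 -0.301  0.   ]]
side wide_tray [309. 161.] 0.57 [[ 0.645 -0.148  0.   ]]
side bench_block [196. 124.] 0.88 [[0.507 0.237 0.   ]]
side bay_mouth [209. 130.] 0.89 [[0.517 0.181 0.   ]]
side bay_mouth [311. 160.] 0.58 [[ 0.65  -0.149  0.   ]]
side catch_tray mask 919 [271.8, 195.3] 0.87
side catch_tray mask 806 [141.2, 140.1] 0.64
side catch_tray mask 1427 [237.1, 258.8] 0.61
side wide_tray mask 1229 [310.4, 154.8] 0.69
```

View pics/scene0.png

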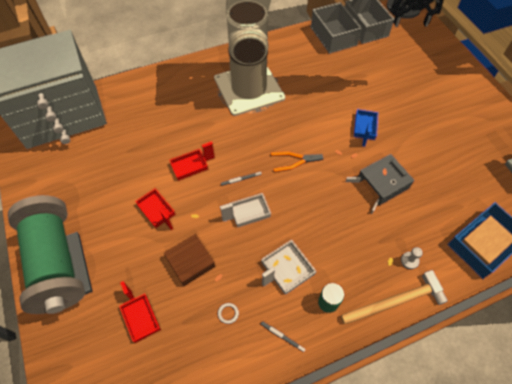

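View pics/side0.png

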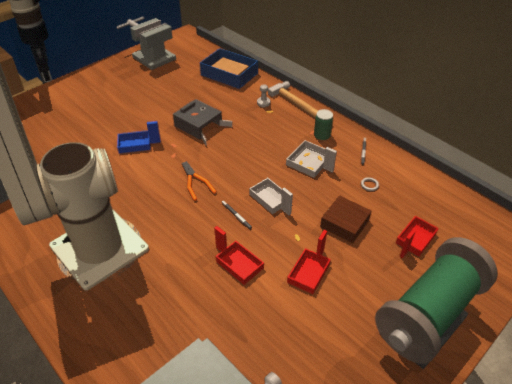

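Candidates, in scene pixels: the steel pan at (250,209), the steel pan with brass blanks at (289,266), red pans at (188,164), (156,207) and (140,318), and a blue pan at (366,125). The empty bare-steel narrow one at (250,209), side view (271,195), fits catch_tray. I'll confirm it in one enlarged crop.

```bash
python3 - <<'E'
from h import *
a=cv2.imread("pics/scene0.png")[140:300,215:425];b=cv2.imread("pics/side0.png")[95:220,165:345]
a=cv2.resize(a,None,fx=1.9*2,fy=1.9*2,interpolation=2)[:,:]
a=cv2.resize(a,(400,305));b=cv2.resize(b,(400,278))
A=cv2.imread("pics/scene0.png")[140:300,215:425];B=cv2.imread("pics/side0.png")[95:220,165:345]
cv2.imwrite("pics/c1.png",cv2.resize(A,(788,600),interpolation=cv2.INTER_CUBIC))
cv2.imwrite("pics/c2.png",cv2.resize(B,(800,556),interpolation=cv2.INTER_CUBIC))
print(ground("side",[[269,196]]),ground("scene",[[250,209]],.01))
E
```

```text
[[ 0.44969491 -0.16956369  0.        ]] [[ 0.44431507 -0.17305572  0.01      ]]
```

View pics/c1.png

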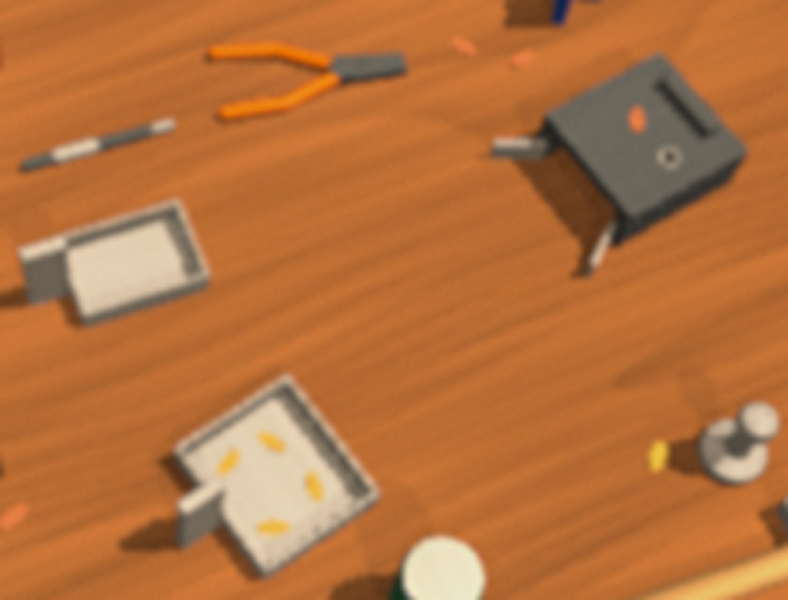

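View pics/c2.png

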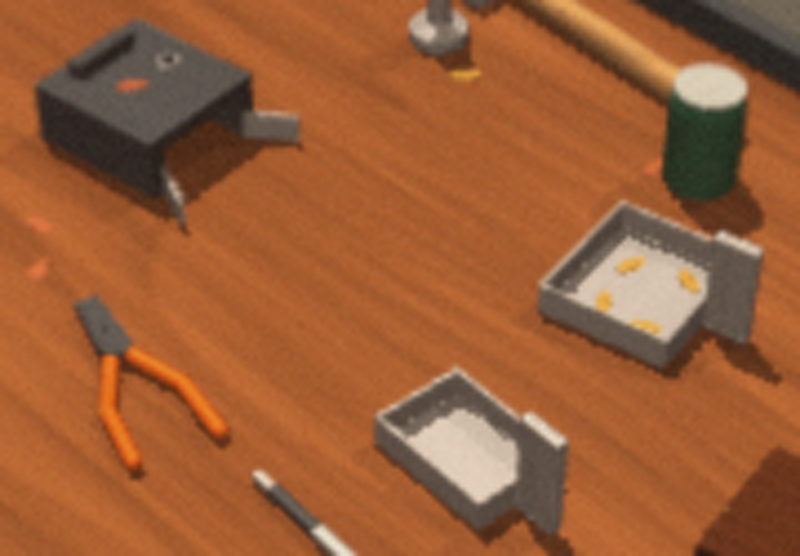

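The crops confirm it: the catch tray is the empty steel pan at crop 1 (135,262), and the wide tray holds brass blanks at (275,480). The block's mouth faces the tray with cheek ends at (500,147) and (588,270). The pliers and the scriber lie on the robot side of the path.

```bash
python3 - <<'E'
from h import *
def g1(p,z): return ground("scene",np.array(p)/3.752+[215,140],z)
def g2(p,z): return ground("side",np.array(p)/4.444+[165,95],z)
ang=lambda a,b:round(np.degrees(np.arctan2(*(b-a)[1::-1])),1)
def pr(n,P):print(n,P[:,:2].round(3).tolist(),"mean",P[:,:2].mean(0).round(3))
P=g1([(180,202),(208,277)],.024);pr("rim front",P)
P=g1([(20,250),(68,238)],.08);pr("plate top1",P);print(ang(P[0],P[1]))
P=g1([(85,324),(208,287)],0);pr("bottom edge",P);print(ang(P[0],P[1]))
P=g2([(566,440),(527,413)],.08);pr("plate top2",P);print(ang(P[0],P[1]))
P=g2([(377,415),(457,370)],.024);pr("rim front2",P)
P=g1([(655,55),(745,152),(622,222),(545,125)],.05);pr("block1",P);print(ang(P[3],P[0]),ang(P[2],P[1]))
P=g2([(38,90),(135,22),(252,75),(155,150)],.05);pr("block2",P);print(ang(P[3],P[0]),ang(P[2],P[1]))
pr("pliers",g2([(95,300),(135,468),(225,435)],.005));pr("scriber",g2([(258,475)],.005))
pr("widetray",g2([(540,290),(625,205)],.024))
pr("cheeks",g1([(497,147),(583,270)],.02));pr("cheeks",g2([(298,120),(182,222)],.02))
o=bot.get_obs();print(R.from_quat(o["tool_rot"]).as_matrix().round(3),o["eef_pos"],o["clock"],o["grip_width"])
E
```

```text
rim front [[0.42, -0.122], [0.488, -0.128]] mean [ 0.454 -0.125]
plate top1 [[0.441, -0.257], [0.446, -0.222]] mean [ 0.443 -0.24 ]
83.4
bottom edge [[0.478, -0.225], [0.485, -0.126]] mean [ 0.481 -0.175]
85.9
plate top2 [[0.444, -0.261], [0.443, -0.229]] mean [ 0.444 -0.245]
91.1
rim front2 [[0.415, -0.127], [0.48, -0.133]] mean [ 0.448 -0.13 ]
block1 [[0.455, 0.279], [0.561, 0.296], [0.578, 0.174], [0.479, 0.163]] mean [0.518 0.228]
101.9 97.9
block2 [[0.446, 0.27], [0.551, 0.289], [0.571, 0.176], [0.463, 0.155]] mean [0.508 0.223]
98.7 100.1
pliers [[0.363, 0.101], [0.284, -0.043], [0.344, -0.06]] mean [ 0.33  -0.001]
scriber [[0.337, -0.101]] mean [ 0.337 -0.101]
widetray [[0.576, -0.115], [0.685, -0.094]] mean [ 0.63  -0.104]
cheeks [[0.468, 0.132], [0.591, 0.14]] mean [0.53  0.136]
cheeks [[0.585, 0.142], [0.448, 0.11]] mean [0.517 0.126]
[[-0.948  0.317 -0.   ]
 [ 0.317  0.948  0.   ]
 [ 0.     0.    -1.   ]] [0.15859437 0.47418497 0.25334877] 0.8 0.08508448140889356
```

```bash
python3 -m inch '[15,-38,0,0,0,-0.1,100, 30,-76,0,0,0,-0.2,100, 45,-114,0,0,0,-0.3,100, 60,-152,0,0,0,-0.4,100, 75,-190,0,0,0,-0.5,100, 90,-228,0,0,0,-0.6,100, 105,-266,0,0,0,-0.7,100, 120,-304,0,0,0,-0.8,100]'
python3 -m inch '[15,-38,0,0,0,-0.1,80, 30,-76,0,0,0,-0.2,60, 45,-114,0,0,0,-0.3,60, 60,-152,0,0,0,-0.4,60, 75,-190,0,0,0,-0.5,60, 90,-228,0,0,0,-0.51,60, 105,-266,0,0,0,-0.51,60, 120,-304,0,0,0,-0.51,60]'
python3 -m inch '[15,-38,0,0,0,0,60, 30,-70,0,0,0,0,60, 45,-90,0,0,0,0,60,45,-90,0,0,0,0,60,45,-90,0,0,0,0,60]'
python3 - <<'E'
from h import *
o=bot.get_obs();print(o["clock"],o["eef_pos"],o["tool_rot"])
im=bot.camera("wrist").copy();cv2.imwrite("pics/w1.png",im)
print(proj("wrist",[[.443,-.243,.08],[.446,-.226,0.08],[.448,-.177,.0]]).round())
for d in bot.spot_point("wrist","catch_tray")[:3]:print(d,ground("wrist",d["uv"]).round(3))
E
```

```text
clock: 1.47
eef_pos: [0.2787, 0.1685, 0.2536]
tool_rot: [0.534, 0.845, 0.001, 0.0]
ft_force: [0.2, 0.3, 0.2]
grip_width: 0.0854
grasp_force: 0.0
clock: 2.13
eef_pos: [0.3989, -0.1361, 0.2536]
tool_rot: [0.729, 0.685, 0.0, 0.0]
ft_force: [1.1, 0.3, 0.1]
grip_width: 0.0512
grasp_force: 0.0
clock: 2.55
eef_pos: [0.4438, -0.2248, 0.2526]
tool_rot: [0.729, 0.684, -0.0, -0.001]
ft_force: [-0.7, 0.1, -0.2]
grip_width: 0.0513
grasp_force: 0.0
2.55 [ 0.4437543 -0.2248372  0.2526174] [ 7.29375482e-01  6.84113304e-01 -1.24005488e-04 -6.14929574e-04]
[[254. 195.]
 [256. 178.]
 [254. 117.]]
{'uv': [82.6, 223.0], 'confidence': 0.91} [[ 0.229 -0.291  0.   ]]
{'uv': [184.1, 309.4], 'confidence': 0.83} [[ 0.339 -0.423  0.   ]]
{'uv': [396.7, 376.4], 'confidence': 0.59} [[ 0.63  -0.552  0.   ]]
```

View pics/w1.png

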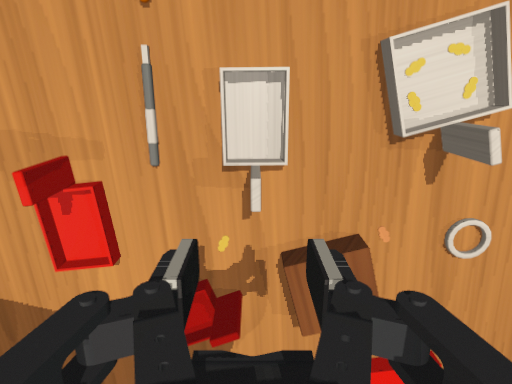

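The wrist view shows the catch tray rim from (220,68) to (288,164), with the plate top from (256,167) to (256,211). Dark wood block and a red tray lie beyond, beneath the fingers.

```bash
python3 - <<'E'
from h import *
P=ground("wrist",[(256,211),(256,190),(256,170)],.08);print("plate",P.round(4))
Q=ground("wrist",[(220,68),(289,68),(288,165),(222,165)],.024);print(Q.round(4),Q.mean(0).round(4))
for a,b in((Q[3],Q[0]),(Q[2],Q[1])):print(np.degrees(np.arctan2(*(b-a)[1::-1])))
o=bot.get_obs();M=R.from_quat(o["tool_rot"]).as_matrix();print(np.degrees(np.arctan2(M[1,1],M[0,1])))
# brown block/red tray clearance
print(ground("wrist",[(282,250),(360,238),(240,293)],.03).round(3))
E
```

```text
plate [[ 0.4441 -0.2584  0.08  ]
 [ 0.4453 -0.2373  0.08  ]
 [ 0.4464 -0.218   0.08  ]]
[[ 0.4161 -0.1242  0.024 ]
 [ 0.4853 -0.1285  0.024 ]
 [ 0.4816 -0.2278  0.024 ]
 [ 0.4093 -0.2234  0.024 ]] [ 0.4481 -0.176   0.024 ]
86.05778813905336
87.85514832438004
-3.540577747633619
[[ 0.471 -0.327  0.03 ]
 [ 0.561 -0.317  0.03 ]
 [ 0.418 -0.382  0.03 ]]
```

```bash
python3 -m inch '[0,-12,-40,0,0,0,60, 1,-22,-80,0,0,0,60, 1,-22,-120,0,0,0,60, 1,-22,-150,0,0,0,60, 1,-22,-180,0,0,0,60, 1,-22,-194,0,0,0,60, 1,-22,-194,0,0,0,60, 1,-22,-194,0,0,0,60]'
python3 -m inch '[0,0,0,0,0,0,0, 0,0,0,0,0,0,0, 0,0,0,0,0,0,0, 0,0,0,0,0,0,0, 0,0,0,0,0,0,0, 0,0,0,0,0,0,0, 0,0,0,0,0,0,0]'
```

```text
clock: 3.32
eef_pos: [0.444, -0.2445, 0.0593]
tool_rot: [0.728, 0.685, -0.0, -0.001]
ft_force: [0.5, 0.0, 0.2]
grip_width: 0.0514
grasp_force: 0.0
clock: 3.9
eef_pos: [0.4456, -0.2464, 0.061]
tool_rot: [0.729, 0.685, 0.0, 0.001]
ft_force: [-0.7, 1.4, 6.8]
grip_width: 0.0094
grasp_force: 59.3
```

```bash
python3 -m inch '[1,15,1,0,0,0,0, 2,40,1,0,0,0,0, 4,65,1,0,0,0,0, 5,90,1,0,0,0,0, 7,115,1,0,0,0,0, 15,130,1,0,0,0.03,0, 26,145,1,0,0,0.06,0, 38,160,1,0,0,0.09,0]'
python3 -m inch '[14,16,0,0,0,0.03,0, 28,32,0,0,0,0.06,0, 42,48,0,0,0,0.09,0, 55,64,0,0,0,0.12,0, 65,78,0,0,0,0.132,0, 65,78,0,0,0,0.132,0, 65,78,0,0,0,0.132,0, 65,78,0,0,0,0.132,0]'
python3 - <<'E'
from h import *
P=proj("scene",[[.5125,.2255,0]])
for n in("wrist","scene","side"):
    im=bot.camera(n).copy();cv2.imwrite(f"pics/{n}2.png",im)
A=cv2.imread("pics/wrist2.png");B=cv2.imread("pics/side2.png")[95:255,150:350]
A2=cv2.imread("pics/scene2.png")[110:270,270:430]
cv2.imwrite("pics/m2.png",np.hstack([cv2.resize(A,(400,300)),cv2.resize(B,(400,300))]))
cv2.imwrite("pics/s2.png",cv2.resize(A2,(600,600),interpolation=2))
o=bot.get_obs();print(o["clock"],o["eef_pos"])
E
```

```text
clock: 4.57
eef_pos: [0.4825, -0.0857, 0.061]
tool_rot: [0.697, 0.717, -0.001, 0.001]
ft_force: [-1.2, -2.7, 1.6]
grip_width: 0.0097
grasp_force: 59.1
clock: 5.23
eef_pos: [0.5484, -0.0077, 0.0611]
tool_rot: [0.648, 0.761, 0.001, 0.001]
ft_force: [1.8, 1.9, 1.6]
grip_width: 0.0095
grasp_force: 59.1
5.3833 [ 0.54802724 -0.00828217  0.06104057]
```

View pics/wrist2.png

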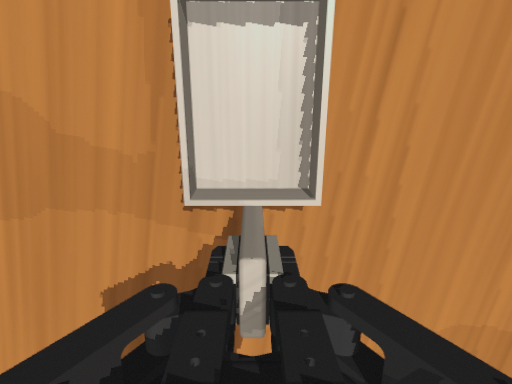

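View pics/s2.png

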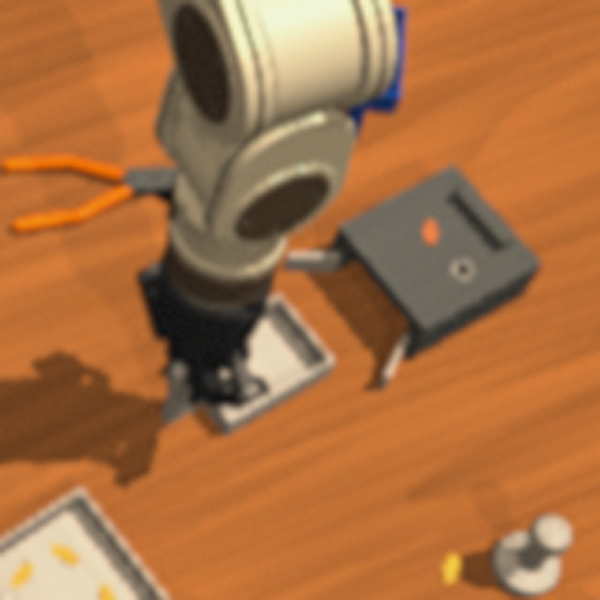

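The tray, held and flat, faces the mouth, with its front rim at crop (275,297)–(333,360) and the block's front top edge at (342,235)–(415,335). Next I'll check the lateral offset in this view.

```bash
python3 - <<'E'
from h import *
g=lambda p,z: ground("scene",np.array(p)/3.75+[270,110],z)[:,:2]
B=g([(455,168),(540,265),(415,334),(340,235)],.05);T=g([(275,297),(333,360)],.024);c=g([(288,262),(380,383)],.02)
L=g([(333,364),(225,433)],0)
print(B.round(3),B.mean(0).round(3),T.round(3),c.round(3),L.round(3))
e=(B[0]+B[1]-B[2]-B[3]);h=np.arctan2(e[1],e[0]);w=B[1]+B[2]-B[0]-B[3];h2=np.arctan2(w[1],w[0])+np.pi/2
ht=np.arctan2(*(L[0]-L[1])[::-1])
print(np.degrees([h,h2,ht]))
for hh in(h,h2,(h+h2)/2,np.radians(99.5)):
    u=np.array([np.cos(hh),np.sin(hh)]);n=np.array([-u[1],u[0]])
    d=T.mean(0)-B.mean(0);print("tray front in block",d@u,d@n,"cheek mid",(c.mean(0)-B.mean(0))@n)
E
```

```text
[[0.457 0.284]
 [0.562 0.297]
 [0.578 0.174]
 [0.478 0.165]] [0.519 0.23 ] [[0.496 0.102]
 [0.563 0.117]] [[0.469 0.129]
 [0.593 0.143]] [[0.557 0.126]
 [0.577 0.02 ]]
[ 98.47213772  96.16061251 100.8946096 ]
tray front in block -0.12068783700347004 0.00702100908693889 cheek mid 0.001447900270947303
tray front in block -0.12087281041775326 0.002147619819453052 cheek mid -0.0023873562344023137
tray front in block -0.120804900878972 0.0045852472994135605 cheek mid -0.0004698235650422034
tray front in block -0.12054246992150708 0.009184852442886185 cheek mid 0.0031529319840985417
```

```bash
python3 -m inch '[1,15,0,0,0,-0.01,0, 0,32,0,0,0,-0.01,0, -3,50,0,0,0,-0.01,0, -5,62,0,0,0,-0.01,0, -7,74,0,0,0,-0.01,0, -8,82,0,0,0,-0.01,0, -9,90,0,0,0,-0.01,0, -9,90,0,0,0,-0.01,0]'
```

```text
clock: 6.05
eef_pos: [0.5383, 0.0812, 0.0611]
tool_rot: [0.653, 0.758, -0.001, 0.001]
ft_force: [-0.4, -0.2, 5.0]
grip_width: 0.0094
grasp_force: 59.8
```

```bash
python3 -m inch '[-2,12,0,0,0,0,0, -4,24,0,0,0,0,0, -6,36,0,0,0,0,0, -7,46,0,0,0,0,0, -8,54,0,0,0,0,0, -9,60,0,0,0,0,0, -9,60,0,0,0,0,0, -9,60,0,0,0,0,0]'
python3 -m inch '[-0.5,3,0,0,0,0,0, -1,6,0,0,0,0,0, -1,6,0,0,0,0,0]'
```

```text
clock: 6.72
eef_pos: [0.5295, 0.1407, 0.0611]
tool_rot: [0.653, 0.758, -0.001, 0.001]
ft_force: [-0.1, -0.3, 5.6]
grip_width: 0.0095
grasp_force: 59.9
clock: 6.97
eef_pos: [0.5287, 0.1456, 0.0611]
tool_rot: [0.653, 0.757, -0.001, 0.002]
ft_force: [0.6, -3.3, 6.4]
grip_width: 0.0094
grasp_force: 59.9
```

```bash
python3 -m inch '[-0.5,3,0,0,0,0,0, -1,6,0,0,0,0,0, -1,6,0,0,0,0,0]'
python3 -m inch '[-0.3,2,0,0,0,0,0, -0.6,4,0,0,0,0,0, -0.6,4,0,0,0,0,0]'
```

```text
clock: 7.22
eef_pos: [0.5277, 0.1515, 0.061]
tool_rot: [0.653, 0.757, -0.001, 0.002]
ft_force: [0.2, -4.2, 6.4]
grip_width: 0.0094
grasp_force: 59.9
clock: 7.47
eef_pos: [0.5272, 0.1544, 0.061]
tool_rot: [0.653, 0.757, -0.002, 0.002]
ft_force: [0.9, -7.1, 6.4]
grip_width: 0.0089
grasp_force: 59.9
```

```bash
python3 -m inch '[-0.3,2,0,0,0,0,0, -0.4,3,0,0,0,0,0, -0.4,3,0,0,0,0,0]'
python3 -m inch '[-0.3,2,0,0,0,0,0, -0.4,3,0,0,0,0,0, -0.4,3,0,0,0,0,0]'
```

```text
clock: 7.72
eef_pos: [0.5272, 0.1545, 0.0611]
tool_rot: [0.654, 0.756, -0.004, 0.005]
ft_force: [2.7, -16.2, 8.4]
grip_width: 0.0094
grasp_force: 60.1
clock: 7.97
eef_pos: [0.5271, 0.1546, 0.061]
tool_rot: [0.655, 0.756, -0.006, 0.007]
ft_force: [3.3, -24.6, 8.9]
grip_width: 0.0092
grasp_force: 60.4
```

```bash
python3 -m inch '[0.3,-2,0,0,0,0,0, 0.6,-4,0,0,0,0,0, 0.6,-4,0,0,0,0,0]'
python3 -m inch '[0,0,0,0,0,0,20, 0,0,0,0,0,0,40, 0,0,0,0,0,0,40, 0,0,0,0,0,0,40, 0,0,0,0,0,0,40]'
python3 -m inch '[0,0,12,0,0,0,40, 0,0,40,0,0,0,40, 1,-8,75,0,0,0,40, 3,-20,110,0,0,0,40, 12,-60,140,0,0,0,40, 20,-100,150,0,0,0,40, 20,-100,150,0,0,0,40, 20,-100,150,0,0,0,40]'
python3 - <<'E'
from h import *
a=bot.camera("wrist").copy()
g=[]
for n in("scene","side"): cv2.imwrite(f"pics/{n}3.png",bot.camera(n))
B=cv2.imread("pics/side3.png")[90:180,160:280]
m=np.vstack([cv2.resize(a,(400,300)),cv2.resize(B,(400,300),interpolation=2)])
cv2.imwrite("pics/f1.png",m);cv2.imwrite("pics/w3.png",a)
E
```

```text
clock: 8.22
eef_pos: [0.5272, 0.1545, 0.061]
tool_rot: [0.654, 0.756, -0.003, 0.003]
ft_force: [1.3, -10.7, 7.7]
grip_width: 0.0097
grasp_force: 60.1
clock: 8.63
eef_pos: [0.5263, 0.1602, 0.0599]
tool_rot: [0.652, 0.758, -0.0, -0.0]
ft_force: [0.7, 0.2, -0.0]
grip_width: 0.0344
grasp_force: 0.0
clock: 9.3
eef_pos: [0.5479, 0.058, 0.2117]
tool_rot: [0.654, 0.757, 0.001, 0.001]
ft_force: [0.6, -0.3, -0.9]
grip_width: 0.0347
grasp_force: 0.0
```

View pics/f1.png

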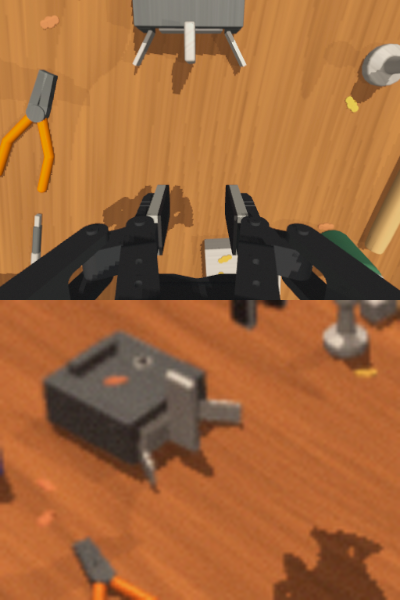

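```bash
python3 - <<'E'
from h import *
a=cv2.imread("pics/w3.png")[0:125,150:330];cv2.imwrite("pics/f2.png",cv2.resize(a,(792,550),interpolation=cv2.INTER_CUBIC))
E
```

```text
(no output)
```

View pics/f2.png

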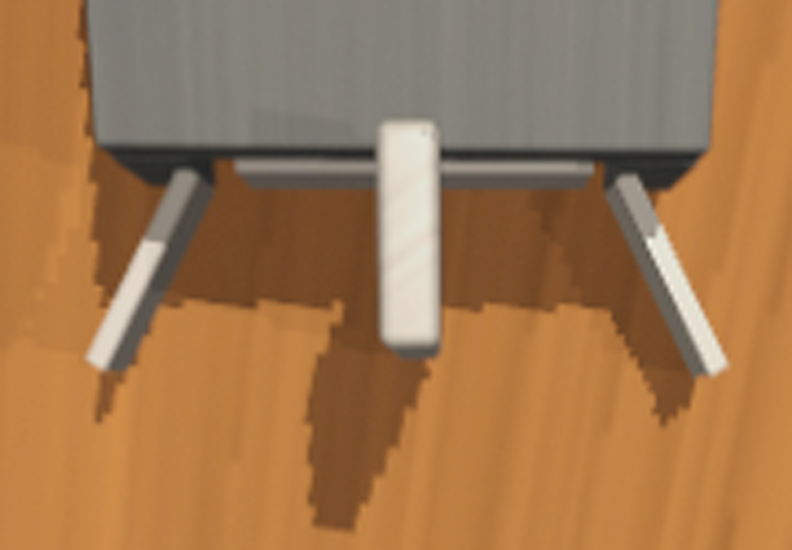

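The tray sits flush in the bay and centred, with its rear edge level with the mouth at row ~188. It should end up 2 mm inside, so I'll nudge it with shut fingers on the plate's end to make sure it is home.

```bash
python3 -m inch '[-2,4,-40,0,0,0,0, -4,8,-80,0,0,0,0, -6,12,-120,0,0,0,0, -6,12,-150,0,0,0,0, -6,12,-167,0,0,0,0, -9,32,-167,0,0,0,0, -12,50,-167,0,0,0,0, -13,58,-167,0,0,0,0]'
python3 -m inch '[-0.7,5,0,0,0,0,0, -1.4,10,0,0,0,0,0, -1.4,10,0,0,0,0,0]'
python3 -m inch '[-0.6,4,0,0,0,0,0, -0.9,6,0,0,0,0,0, -0.9,6,0,0,0,0,0]'
```

```text
clock: 10.12
eef_pos: [0.5315, 0.1211, 0.0413]
tool_rot: [0.651, 0.759, -0.001, -0.002]
ft_force: [0.7, 0.4, 0.1]
grip_width: -0.0001
grasp_force: 0.0
clock: 10.37
eef_pos: [0.5316, 0.1274, 0.0429]
tool_rot: [0.652, 0.758, -0.002, 0.001]
ft_force: [-0.7, -3.1, -1.6]
grip_width: 0.0001
grasp_force: 0.0
clock: 10.62
eef_pos: [0.5315, 0.1274, 0.043]
tool_rot: [0.654, 0.756, -0.005, 0.005]
ft_force: [1.1, -20.4, 0.1]
grip_width: -0.0001
grasp_force: 0.0
```

```bash
python3 -m inch '[1,-10,0,0,0,0,0, 4,-25,0,0,0,0,0, 6,-40,10,0,0,0,0, 6,-40,50,0,0,0,0, 6,-40,90,0,0,0,0, 10,-60,130,0,0,0,0, 10,-60,130,0,0,0,0, 10,-60,130,0,0,0,0]'
python3 - <<'E'
from h import *
a=bot.camera("wrist").copy();b=cv2.imread("pics/w3.png")
P=ground("wrist",[(0,0)]);o=bot.get_obs();print(o["eef_pos"],o["ft_force"])
cv2.imwrite("pics/f3.png",cv2.resize(a[0:230,100:400],(780,598)))
E
```

```text
clock: 11.28
eef_pos: [0.5441, 0.0737, 0.177]
tool_rot: [0.653, 0.758, 0.003, 0.003]
ft_force: [0.7, 0.5, -0.4]
grip_width: 0.0001
grasp_force: 0.0
[0.54230109 0.07396813 0.17460623] [ 0.39048698 -0.18697962 -0.34536543]
```

View pics/f3.png

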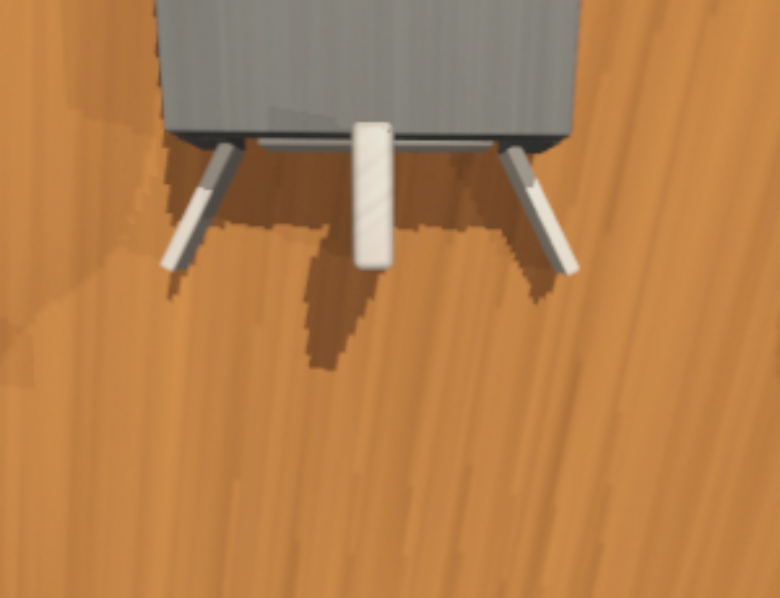

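The tray is centred and square in the bay, its rear edge at the mouth (row ~147) and the plate outside at (372,195). It held firm against a 20 N push, so it is home.

```bash
python3 -c "
from workcell import bot
print(bot.job_done())"
```

```text
the job is handed in; nothing more can be done
None
```

The narrow catch tray is in the bay against the back stop (a 20 N push moved it no further), pull plate outside and gripper clear; I never touched the wide tray, and the job was handed in at about 11 s (no verdict was returned).

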